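Offer a slide carrier plate over the ledge's end

ROBOT

A 6-joint arm with a two-finger parallel gripper is mounted at the origin on the work surface. World frame = base frame: x ahead of the robot, y to its left, z up, the work surface at z = 0. Lengths are in m, angles in rad, forces in N, time in s.
With the tool pointing down it reaches from about 0.375 to 0.975 m from the base axis. Payload 3.8 kg.
Tool frame: the origin (TCP) lies midway between the tips of the shut fingers; the grasp point (between the pads) lies 19 mm behind it; z points along the fingers, y is the direction in which the jaws open and shut (so a half turn about z gives the same grasp; the last joint's range is limited). The gripper opens to 88 mm and grips with 3 to 60 N. Pads are 18 mm wide; open, the fingers measure 123 mm over their backs; the gripper's body (75 mm by 187 mm) begins 45 mm behind the grasp point.
Start: joints at [-1.381, 0.264, 1.604, -0, 1.274, -0.037], TCP at [0.152, -0.658, 0.239] pointing down, gripper open.
Joint ranges: [-2.63, 2.63], [-0.94, 2.18], [0.31, 2.57], [-1.31, 4.45], [0, 2.66], [-2.55, 2.55]. Speed limits (rad/s): [2.57, 2.57, 3.14, 3.14, 3.14, 3.14].

INTERFACE

Orientations are given as a rotation vector (axis times angle).
In Python, from plant import manip gives the robot as it stands. The module is installed in compiled form; this text tells all that it offers.
- The arm moves only by the tool carry_out, never from a script. Its argument "plan" is text: rows parted by semicolons, each of 7 numbers parted by spaces: the shift along the tool's x, y, z in mm, then the turn, a rotation vector about the tool's x, y, z in rad, then the opening, from 0 (shut) to 1 (fully open). In form: dx dy dz rx ry rz hand; .... A call has exactly 5 rows; each row shifts and turns the commanded pose from where the row before left it, along the tool's axes as they then stand; what a row does not reach is not made up. A row lasts 1/10 s, in which the tool goes at most 50 mm and 8.59 degrees, less where a joint would pass 70% of its speed; a pose out of reach is approached as far as the arm can. A call is refused whole if a number of a shift passes 50 or a number of a turn 0.15, either way. A call with a gripper value outside its range is refused whole. The fingers move at their own pace and stop on an object; "force" is the grip in N (left out, the last holds). Time passes only in rows, so rows that do not move let the fingers close, or fill a call up. It gives the time, the measured TCP pose, the force and the opening at its end, in the units of the state.
- manip.observe(): the state, without advancing time (a new reading comes with each control period).
- manip.snapshot(name): name is "scene" or "top" or "wrist"; returns a dict with "image" (384x512x3 uint8, red, green, blue), "intrinsics" (3x3 intrinsics, pixels), "rvec" (rotation vector, rad) and "tvec" (3), from world to camera coordinates, as OpenCV has them. Camera axes: x right, y down, z forward; pixel columns grow to the right and rows downward; lengths in m; the calibration is good to about 2 mm. A picture is of the moment at which its call begins. There is no depth.
- manip.job_done(): hands the job in, once; it reports no verdict.
The state is a dict: "time_s": time; "q": joint angles; "qvel": joint speeds; "effort": joint torques, N m; "ee_pos": TCP position; "tool_rot": TCP orientation; "force": force on the tool from outside, world axes, zero at the start; "moment": the same for the moment, N m; "width": finger opening in m.
Only numpy, scipy, OpenCV 4.12 (cv2) and the standard library are available. Lean on these libraries where they do the work, as an engineer would, in place of code of your own. Each camera call takes 0.05 s, during which the arm holds its last target.

TASK

With the fingertips, push the black slide carrier plate so that it lies flush along the blue fence at the back of its ledge, and slide it along towards the green tray until the white line nearest that tray is level with the ledge's end, so that the plate's end hangs out over the green tray with its edge free to be taken. Only push it, without lifting it or letting it tip or drop, and leave the pots, bottle and other things standing where they are.

Things in the scene. Friction and masses are not known exactly. Their poses are not given: they have to be found in the camera images.
- ledge: Fixed grey bench riser (the ledge). Origin on the table under its middle; z up, x away from the robot across it, y along it to the robot's left; yaw varies to 12 degrees. Flat top at z = 50 mm, from x = -85 to +145, ending squarely at y = -170 and +170 (both ends open). Plate flush and line level = plate origin at x = +15, y = +145 or -145 mm in this frame.
- fence (a point): Middle of the near (robot-side) face of the blue fence, at its foot on the ledge's top: x = +65 mm, y = 0, z = 50 in the ledge's frame, same axes. The fence is 12 mm high, 10 mm thick, and runs the ledge's whole length along y. The plate lies on the near side, two small pots stand behind.
- plate: Loose black plate, 100 mm (its x) by 140 (its y) by 6 thick, 0.16 to 0.28 kg, takes about 1 to 3 N to slide. Origin at the centre of its underside. Two white lines across its top (along x) at y = -25 and +25 mm, 45 mm from each end; with 45 mm overhanging it is stable. Starts flat on the ledge near its middle, 10 to 30 mm short of the fence, turned up to 5 degrees.
- green_tray: Fixed shallow green tray, 120 x 90 x 20 mm, on the table just past one end of the ledge (either end, it varies). Origin at the centre of its underside, 232 mm along the ledge's y (+ or -) from the ledge's origin. The plate must hang out at this end.
- orange_tray: The same tray in orange, past the other end of the ledge: the wrong end.
- pot_red: Loose small white pot with red cap, 40 mm across, 41 mm high, on the ledge behind the fence. Origin under its middle. Leave alone.
- pot_yellow: The same with a yellow cap. Leave alone.
- bottle: Loose glass bottle with blue cap, 66 mm across, 150 mm high, on the table to the right. Origin under its middle. Leave alone.
- beaker: Loose glass beaker, 68 mm across, 85 mm high, on the table to the left. Origin under its middle. Leave alone.
- petri: Loose round dish, 94 mm across, 18 mm high, on the table to the right. Origin under its middle. Leave alone.
- squeezer: Loose small white dropper bottle with red nozzle, 44 mm across, 90 mm high, on the table to the left. Origin under its middle. Leave alone.
There are look-alikes about, which are no part of the job. Of the things shaped like the plate, the black one is meant.

How it is judged:
By the outcome, as a careful person would: the job done as asked, in the order asked, and still so for the second after the job is handed in, with the robot touching nothing.
It also fails if it takes over 51 s, if anything falls off the work surface, if the arm or the gripper's body presses on something with over 40 N, if the wrist force passes 120 N, or if a joint passes its speed limit or range.

## Working session

There is one attempt and no reset: what is moved stays moved. The work goes in short steps, Python scripts to look and compute and a tool call to move; the robot and the scene stay as the last step left them, time stands still between calls to the robot, and variables do not carry over. Pictures are saved under pics/ and viewed, and the job is handed in when it is done.

Besides the shell and the picture viewer there is one more tool, called after "Request:" as name(argument=value, ...) on one line, values as JSON. carry_out: Moves the arm, as the interface text tells. Its arguments: {"type":"object","properties":{"plan":{"type":"string"},"force":{"type":"number"}},"required":["plan"]}

```bash
mkdir -p pics; cat > h.py <<'E'
import numpy as np, cv2
from plant import manip
def snap(n,f=None):
    s=manip.snapshot(n)
    if f: cv2.imwrite('pics/'+f,s['image'][:,:,::-1])
    return s
def ray(s,uv,z):
    R=cv2.Rodrigues(np.array(s['rvec'],float))[0];t=np.array(s['tvec'],float).ravel()
    K=np.array(s['intrinsics'],float);C=-R.T@t
    uv=np.atleast_2d(np.array(uv,float))
    d=(R.T@np.linalg.inv(K)@np.c_[uv,np.ones(len(uv))].T).T
    return C+d*((z-C[2])/d[:,2])[:,None]
def proj(s,P):
    return cv2.projectPoints(np.array(P,float).reshape(-1,3),np.array(s['rvec'],float),np.array(s['tvec'],float),np.array(s['intrinsics'],float),None)[0].reshape(-1,2)
E
python3 - <<'E'
from h import *
import pickle
d={n:snap(n,n+'0.png') for n in('scene','top','wrist')}
pickle.dump(d,open('s0.pkl','wb'))
o=manip.observe();print({k:np.round(o[k],3).tolist() for k in o})
E
```

```text
{'time_s': 0.15, 'q': [-1.381, 0.265, 1.605, 0.0, 1.274, -0.037], 'qvel': [0.001, -0.003, -0.003, -0.001, -0.003, 0.0], 'effort': [0.0, -50.285, -35.747, 0.073, 0.025, -0.0], 'ee_pos': [0.152, -0.657, 0.238], 'tool_rot': [-3.12, -0.355, 0.0], 'force': [-0.085, -0.384, -0.077], 'moment': [0.075, -0.004, -0.046], 'width': 0.088}
```

View pics/top0.png

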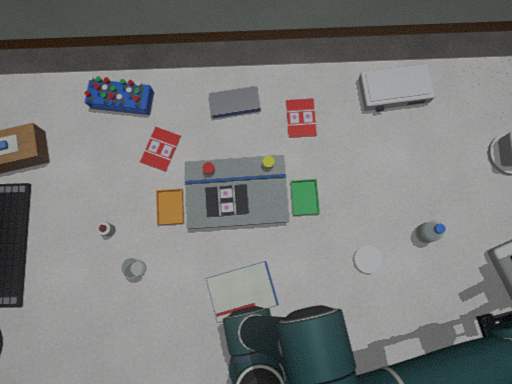

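View pics/scene0.png

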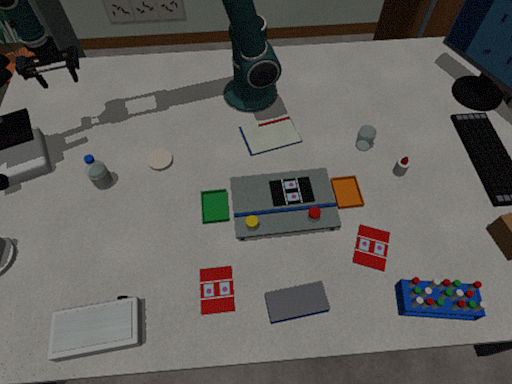

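The top view shows three things shaped like the plate. The black one is on the ledge at (227,200), and there are red ones at (161,148) and (301,117). The black one on the ledge fits the description. The green tray is at (305,198), to the robot's right (-y), and the orange one is at (170,207).

```bash
cat > m.py <<'E'
from h import *
def comp(mask,box=None):
    m=mask.astype(np.uint8)
    if box is not None:
        b=np.zeros_like(m);x0,y0,x1,y1=box;b[y0:y1,x0:x1]=1;m&=b
    n,l,st,c=cv2.connectedComponentsWithStats(m)
    i=1+np.argmax(st[1:,4]);return np.argwhere(l==i)[:,::-1],c[i],st[i]
E
python3 - <<'E'
from m import *
import pickle
d=pickle.load(open('s0.pkl','rb'))
s=d['top'];im=s['image'].astype(int)
cv2.imwrite('pics/crop0.png',cv2.resize(s['image'][140:240,145:330,::-1],None,fx=4,fy=4,interpolation=cv2.INTER_CUBIC))
r,g,b=im[...,0],im[...,1],im[...,2]
p,c,st=comp((b>r+35)&(b>g+20),(180,165,292,195));P=ray(s,p,0.062)
print('fence px',st);v=cv2.fitLine(P[:,:2].astype(np.float32),cv2.DIST_L2,0,.01,.01).ravel();print(v,np.degrees(np.arctan2(v[1],v[0])),P[:,:2].min(0),P[:,:2].max(0))
G=comp((g>r+40)&(g>b+20),(285,170,325,225));O=comp((r>b+60)&(g>b+20)&(r>g+20),(150,180,190,230))
print('green',ray(s,G[1],.01),G[2],'orange',ray(s,O[1],.01),O[2])
p,c,st=comp((r<60)&(g<60)&(b<60),(195,182,255,220));print(st)
for q in [[206,187],[247,184],[249,214],[207,217]]:print(ray(s,q,.056))
for k in('wrist',):
  C=-cv2.Rodrigues(np.array(d[k]['rvec'],float))[0].T@np.array(d[k]['tvec'],float).ravel();print(C,d[k]['intrinsics'])
E
```

```text
fence px [185 174 101  10 282]
[ 0.03909945 -0.99923533  0.6082185   0.07488208] -87.75919 [ 0.59761133 -0.09418653] [0.61826414 0.24069114]
green [[ 0.54723552 -0.16016666  0.01      ]] [291 179  29  36 892] orange [[0.52981777 0.30414019 0.01      ]] [156 189  27  36 899]
[206 187  12  29 235]
[[0.58323725 0.17120774 0.056     ]]
[[0.58895171 0.03368886 0.056     ]]
[[0.48745952 0.02941634 0.056     ]]
[[0.48185698 0.16845085 0.056     ]]
[ 0.21704198 -0.6412244   0.38315723] [[272.09662048   0.         256.75294436]
 [  0.         272.09662048 195.36233759]
 [  0.           0.           1.        ]]
```

View pics/wrist0.png

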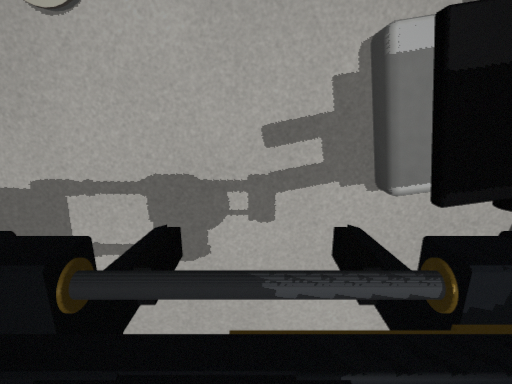

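```bash
sleep 1
```

```text
(no output)
```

View pics/crop0.png

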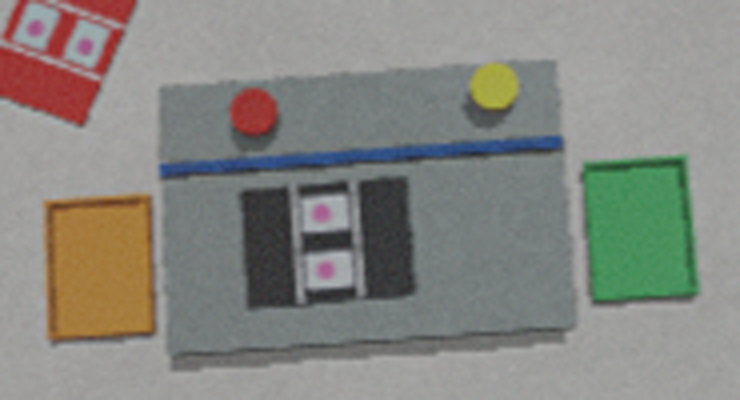

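The crop confirms it: black plate with two white lines, and the green tray at the ledge's -y end. Ledge yaw is about 2.2°, with its origin at about (0.5385, 0.072). I'll square the tool to the ledge and move over it for a closer look.

Request:
carry_out(plan="0 0 0 0 0 0.094 1; 0 0 0 0 0 0.094 1; 34 -36 0 0 0 0 1; 34 -36 0 0 0 0 1; 34 -36 0 0 0 0 1")

```text
time_s: 0.65
ee_pos: [0.25, -0.5445, 0.238]
tool_rot: [-3.14, -0.059, 0.0]
force: [0.7, 0.3, 0.1]
width: 0.0882
```

Request:
carry_out(plan="34 -36 0 0 0 0 1; 34 -36 0 0 0 0 1; 34 -36 0 0 0 0 1; 34 -36 0 0 0 0 1; 34 -36 0 0 0 0 1")

```text
time_s: 1.15
ee_pos: [0.4132, -0.3575, 0.2386]
tool_rot: [-3.141, -0.061, -0.0]
force: [0.5, -1.5, 0.9]
width: 0.0885
```

Request:
carry_out(plan="10 -48 0 0 0 0 1; 10 -48 0 0 0 0 1; 10 -48 0 0 0 0 1; 10 -48 0 0 0 0 1; 0 0 0 0 0 0 1")

```text
time_s: 1.65
ee_pos: [0.4452, -0.1609, 0.2384]
tool_rot: [-3.138, -0.071, 0.0]
force: [0.6, -0.2, -0.0]
width: 0.088
```

Request:
carry_out(plan="4 -48 0 0 0 0 1; 4 -48 0 0 0 0 1; 4 -48 0 0 0 0 1; 4 -48 0 0 0 0 1; 4 -48 0 0 0 0.006 1")

```text
time_s: 2.15
ee_pos: [0.4557, 0.0755, 0.2388]
tool_rot: [3.141, 0.05, 0.001]
force: [0.6, 0.2, -0.0]
width: 0.088
```

Request:
carry_out(plan="0 -16 0 0 0 0 1; 0 0 0 0 0 0 1; 0 0 0 0 0 0 1; 0 0 0 0 0 0 1; 0 0 0 0 0 0 1")

```text
time_s: 2.65
ee_pos: [0.4552, 0.0892, 0.2386]
tool_rot: [3.141, 0.048, -0.0]
force: [-0.3, -0.0, 0.6]
width: 0.0883
```

```bash
python3 - <<'E'
from h import *
import pickle
s=snap('wrist','wrist1.png');pickle.dump(s,open('w1.pkl','wb'))
o=manip.observe();print(np.round(o['ee_pos'],4),np.round(o['tool_rot'],4))
E
```

```text
[0.4552 0.0894 0.2387] [ 3.141   0.0482 -0.    ]
```

View pics/wrist1.png

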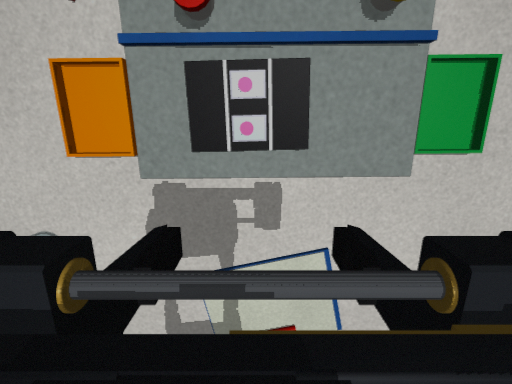

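The wrist view is good. It shows the plate corners at about (185,61), (310,58), (311,150) and (191,152), and the fence along row 38. The ledge ends run from (140,178) and (412,177). I'll measure these now.

```bash
cat >> m.py <<'E'
def fl(P):
    v=cv2.fitLine(P[:,:2].astype(np.float32),cv2.DIST_HUBER,0,.01,.01).ravel();return v
def measure(s,box=None):
    im=s['image'].astype(int);r,g,b=im[...,0],im[...,1],im[...,2]
    fence=(b>r+50)&(b>g+30)
    p,c,st=comp(fence,box)
    # lower (near) edge of the top-visible band: per column extremes
    out={'fst':st.tolist()}
    P=ray(s,p,.056);out['f']=fl(P)
    return out,p,im
E
python3 - <<'E'
from m import *
import pickle
s=pickle.load(open('w1.pkl','rb'));o,p,im=measure(s,(0,0,512,120));print(o)
# fence profile
cols=[150,200,250,300,350,400]
for c in cols: print(c,im[28:48,c].tolist()[::1][4:18])
m=(im.max(2)<60).astype(np.uint8);m[:,:170]=0;m[:,330:]=0;m[:50]=0;m[165:]=0
m=cv2.morphologyEx(m,cv2.MORPH_CLOSE,np.ones((7,7)))
cs,_=cv2.findContours(m,0,2);c=max(cs,key=cv2.contourArea);
h=cv2.convexHull(c);q=cv2.approxPolyDP(h,6,True)[:,0];print(q.tolist())
P=ray(s,h[:,0],.056)[:,:2];R=cv2.minAreaRect((P*1000).astype(np.float32));print('plate rect',R)
E
```

```text
{'fst': [118, 30, 320, 13, 3197], 'f': array([ 0.03980486, -0.9992075 ,  0.61125207,  0.07265993], dtype=float32)}
150 [[107, 116, 118], [26, 62, 117], [23, 65, 120], [25, 64, 120], [23, 63, 119], [26, 65, 120], [21, 64, 119], [27, 65, 119], [24, 63, 118], [22, 64, 118], [20, 51, 97], [5, 19, 35], [9, 20, 39], [26, 33, 44]]
200 [[63, 87, 115], [22, 68, 127], [23, 68, 125], [26, 70, 125], [22, 67, 125], [23, 68, 125], [25, 67, 125], [22, 65, 124], [25, 66, 124], [26, 66, 121], [14, 33, 63], [5, 19, 35], [14, 25, 40], [45, 53, 59]]
250 [[25, 65, 122], [23, 66, 124], [24, 66, 124], [25, 67, 125], [26, 69, 126], [22, 65, 124], [25, 68, 125], [25, 68, 125], [23, 66, 123], [21, 59, 107], [9, 21, 38], [1, 17, 38], [27, 35, 46], [71, 77, 74]]
300 [[25, 68, 125], [27, 67, 124], [22, 66, 123], [23, 66, 123], [27, 67, 124], [23, 65, 123], [26, 68, 124], [24, 67, 124], [26, 66, 121], [15, 41, 76], [3, 17, 37], [13, 26, 41], [45, 53, 60], [79, 84, 80]]
350 [[21, 64, 119], [22, 63, 119], [22, 63, 119], [21, 64, 119], [25, 65, 121], [25, 65, 120], [23, 64, 119], [24, 64, 118], [19, 54, 100], [10, 20, 38], [8, 19, 39], [26, 34, 45], [70, 76, 74], [81, 87, 84]]
400 [[22, 64, 118], [24, 64, 118], [22, 64, 117], [22, 64, 117], [21, 63, 116], [24, 64, 117], [21, 62, 117], [21, 61, 115], [13, 39, 73], [6, 18, 35], [11, 23, 38], [47, 54, 61], [76, 81, 78], [81, 87, 85]]
[[309, 58], [307, 148], [192, 151], [185, 61]]
plate rect ((538.1644287109375, 102.56739044189453), (99.53108215332031, 138.85861206054688), 3.20997953414917)
```

```bash
python3 - <<'E'
from m import *
import pickle
s=pickle.load(open('w1.pkl','rb'));im=s['image'].astype(float)
def edge(z,val_lo,val_hi,ch,r0,r1):
    pts=[]
    for c in range(140,420,4):
        col=im[r0:r1,c,ch]; t=(val_lo+val_hi)/2
        k=np.where((col[:-1]>=t)&(col[1:]<t))[0] if val_hi==120 else np.where((col[:-1]<t)&(col[1:]>=t))[0]
        if len(k): k=k[-1] if val_hi==120 else k[0]; pts.append((c,r0+k+(col[k]-t)/(col[k]-col[k+1])))
    return ray(s,pts,z)
for z,a in((.062,(38,120,2,32,46)),(.05,(12,78,0,40,50))):
    P=edge(z,*a); v=fl(P); print(z,len(P),v,'yaw',np.degrees(np.arctan2(-v[0],v[1])if v[1]>0 else np.arctan2(v[0],-v[1])))
# ledge near top edge ends & corners z=.05
for px in [(140,178),(412,177),(134,46),(424,42)]: print(px,ray(s,px,.05)[0])
r,g,b=im[...,0],im[...,1],im[...,2]
G=comp((g>r+40)&(g>b+20),(380,40,512,170));O=comp((r>b+60)&(r>g+20),(30,40,140,170))
for X in(G,O):
  h=cv2.minAreaRect((ray(s,X[0],.02)[:,:2]*1000).astype(np.float32));print(h)
E
```

```text
0.062 70 [ 0.03986823 -0.99920493  0.60506546  0.0723205 ] yaw 2.2848868
0.05 70 [ 0.03973637 -0.9992102   0.60501814  0.07273541] yaw 2.2773259
(140, 178) [0.44915673 0.23621703 0.05      ]
(412, 177) [ 0.46094812 -0.10379882  0.05      ]
(134, 46) [0.59833066 0.23066314 0.05      ]
(424, 42) [ 0.61222987 -0.08959544  0.05      ]
((549.0732421875, -160.62506103515625), (120.1165542602539, 89.9976806640625), 2.2429704666137695)
((530.578125, 300.4855651855469), (119.99723052978516, 94.52493286132812), 2.297495126724243)
```

Request:
carry_out(plan="0 -10 40 0 0 -0.009 1; 0 0 45 0 0 0 1; 0 0 45 0 0 0 1; 0 0 40 0 0 0 1; 0 0 10 0 0 0 1")

```text
time_s: 3.2
ee_pos: [0.4507, 0.0992, 0.0544]
tool_rot: [3.14, 0.064, -0.014]
force: [-0.8, -0.4, 0.2]
width: 0.0882
```

Request:
carry_out(plan="0 0 4 0 0 0 1; 0 0 0 0 0 0 1; 0 0 0 0 0 0 1; 0 0 0 0 0 0 1; 0 0 0 0 0 0 1")

```text
time_s: 3.7
ee_pos: [0.4561, 0.1008, 0.0562]
tool_rot: [-3.14, -0.066, -0.005]
force: [0.3, 0.0, 0.4]
width: 0.0884
```

```bash
python3 - <<'E'
from h import *
o=manip.observe();print(np.round(o['ee_pos'],4),np.round(o['tool_rot'],4),np.round(o['force'],1))
s=snap('wrist','wrist2.png')
E
```

```text
[0.4561 0.1008 0.0562] [-3.1405 -0.0656 -0.0047] [0.3 0.  0.4]
```

View pics/wrist2.png

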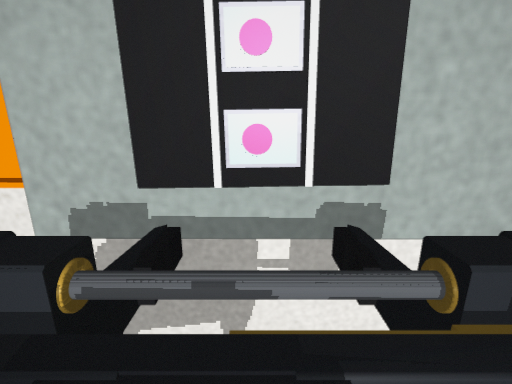

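Request:
carry_out(plan="0 0 3.5 0 0 0 1; 0 0 0 0 0 0 1; 8 0 0 0 0 0 1; 8 0 0 0 0 0 1; 0 0 0 0 0 0 1")

```text
time_s: 4.25
ee_pos: [0.4726, 0.1015, 0.0516]
tool_rot: [-3.141, -0.065, -0.003]
force: [0.7, 0.2, 0.2]
width: 0.0884
```

```bash
python3 - <<'E'
from h import *
o=manip.observe();print(np.round(o['ee_pos'],4),np.round(o['tool_rot'],4),np.round(o['force'],1))
s=snap('scene','sc3.png')
im=s['image'][150:250,190:370,::-1];cv2.imwrite('pics/sc3c.png',cv2.resize(im,None,fx=4,fy=4,interpolation=cv2.INTER_CUBIC))
E
```

```text
[0.4726 0.1015 0.0516] [-3.1407e+00 -6.5500e-02 -2.7000e-03] [0.7 0.2 0.2]
```

View pics/sc3c.png

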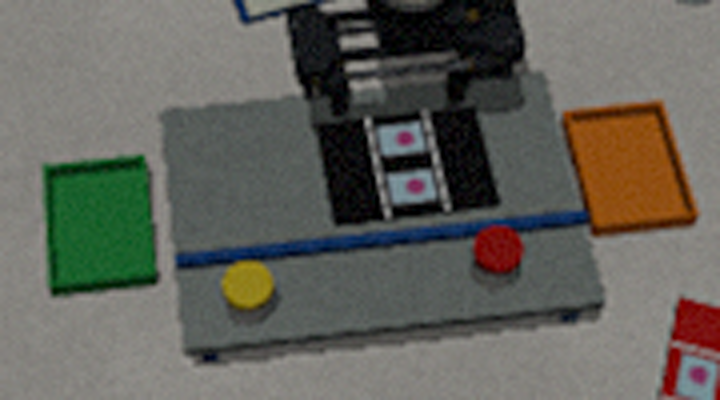

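The fingertips are near the plate's near edge and both are within its length. I'll push slowly.

Request:
carry_out(plan="4 0 0 0 0 0 1; 4 0 0 0 0 0 1; 4 0 0 0 0 0 1; 4 0 0 0 0 0 1; 0 0 0 0 0 0 1")

```text
time_s: 4.8
ee_pos: [0.4874, 0.102, 0.0512]
tool_rot: [-3.141, -0.066, -0.001]
force: [-0.3, -0.4, 0.5]
width: 0.0884
```

```bash
python3 - <<'E'
from h import *
o=manip.observe();print(np.round(o['ee_pos'],4),np.round(o['tool_rot'],4),np.round(o['force'],1))
s=snap('wrist','wrist4.png')
E
```

```text
[0.4874 0.102  0.0512] [-3.1409e+00 -6.5500e-02 -1.0000e-03] [-0.3 -0.4  0.5]
```

View pics/wrist4.png

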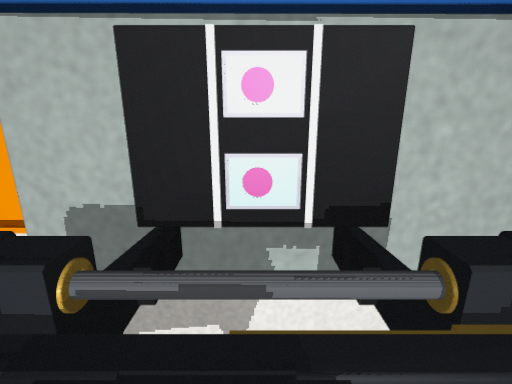

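```bash
cat > led.py <<'E'
from m import *
O=np.array([.540,.070]);a=np.radians(2.28);Rl=np.array([[np.cos(a),np.sin(a)],[-np.sin(a),np.cos(a)]])
def L(P): return (np.atleast_2d(P)[:,:2]-O)@Rl.T*1000
E
python3 - <<'E'
from led import *
s=snap('wrist');im=s['image'].astype(int)
print('tcp',L(manip.observe()['ee_pos']))
print(im[12:30,180].tolist())
for px,z in [((115,26),.056),((413,26),.056),((137,226),.056),((389,226),.056),((180,18),.05),((400,18),.05)]: print(px,L(ray(s,px,z)).round(1))
E
```

```text
tcp [[-51.41225893  34.05680749]]
[[22, 37, 59], [67, 76, 85], [102, 110, 107], [103, 110, 107], [103, 109, 107], [103, 109, 107], [111, 118, 116], [160, 170, 167], [157, 168, 163], [157, 168, 164], [156, 166, 160], [156, 167, 160], [146, 157, 151], [55, 57, 58], [37, 36, 37], [39, 40, 43], [38, 41, 42], [39, 39, 41]]
(115, 26) [[ 57.8 100.4]]
(413, 26) [[ 58.1 -36.4]]
(137, 226) [[-40.4 101.4]]
(389, 226) [[-40.1 -38.1]]
(180, 18) [[63.  71.8]]
(400, 18) [[ 63.2 -32.8]]
```

Request:
carry_out(plan="2 0 -0.6 0 0 0 1; 2 0 0 0 0 0 1; 1.5 0 0 0 0 0 1; 0 0 0 0 0 0 1; 0 0 0 0 0 0 1")

```text
time_s: 5.4
ee_pos: [0.4924, 0.1022, 0.0519]
tool_rot: [-3.141, -0.066, -0.001]
force: [-0.1, -0.2, -0.6]
width: 0.0883
```

```bash
python3 - <<'E'
from led import *
o=manip.observe();print('tcp',L(o['ee_pos']),o['ee_pos'],np.round(o['force'],1))
E
```

```text
tcp [[-46.2581097   34.05589879]] [0.49242366 0.10218865 0.05185183] [-0.1 -0.2 -0.6]
```

Request:
carry_out(plan="0.8 0 0 0 0 0 1; 0.5 0 0 0 0 0 1; 0 0 0 0 0 0 1; 0 0 0 0 0 0 1; 0 0 0 0 0 0 1")

```text
time_s: 5.9
ee_pos: [0.4933, 0.1022, 0.0518]
tool_rot: [3.141, 0.066, -0.001]
force: [-2.7, 0.4, 2.4]
width: 0.0881
```

Request:
carry_out(plan="0.6 0 0 0 0 0 1; 0.6 0 0 0 0 0 1; 0 0 0 0 0 0 1; 0 0 0 0 0 0 1; 0 0 0 0 0 0 1")

```text
time_s: 6.4
ee_pos: [0.4935, 0.1022, 0.0517]
tool_rot: [3.141, 0.066, -0.004]
force: [-5.8, 0.1, 5.6]
width: 0.0879
```

```bash
python3 - <<'E'
from led import *
o=manip.observe();print('tcp',L(o['ee_pos']),o['ee_pos'],np.round(o['force'],1),np.round(o['moment'],2))
s=snap('wrist');cv2.imwrite('pics/w5.png',cv2.resize(s['image'][0:60,80:440,::-1],None,fx=2.2,fy=4,interpolation=cv2.INTER_NEAREST))
E
```

```text
tcp [[-45.16017143  34.0732298 ]] [0.49352004 0.10224965 0.0517287 ] [-5.8  0.1  5.6] [-0.03  0.94  0.02]
```

View pics/w5.png

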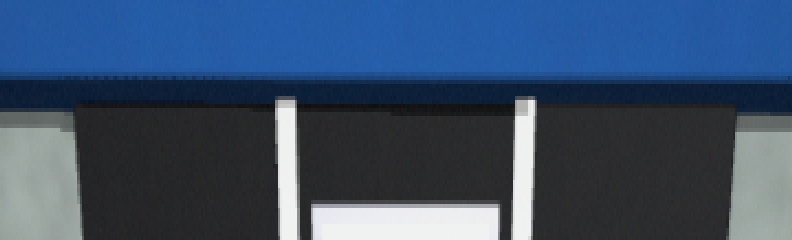

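Flush: the wrist force rose to 6 N, motion stopped and the moment is about zero, so both tips bear evenly. Rows 25 to 28 of the view show no gap at the fence. Next I back off, lift clear, and go round to the plate's left end with the jaws turned 90°.

Request:
carry_out(plan="-15 0 0 0 0 0 1; -12 0 0 0 0 0 1; 0 0 -35 0 0 0 1; 0 0 -35 0 0 0 0.5; 27 -32 0 0 0 0 0.5")

```text
time_s: 6.95
ee_pos: [0.4955, 0.1331, 0.1272]
tool_rot: [-3.14, -0.062, -0.014]
force: [1.5, 0.5, 1.2]
width: 0.0739
```

Request:
carry_out(plan="27 -32 0 0 0 0 0.5; 28 -32 0 0 0 0 0.5; 0 0 0 0 0 -0.1428 0.5; 0 0 0 0 0 -0.1428 0.5; 0 0 0 0 0 -0.1428 0.5")

```text
time_s: 7.45
ee_pos: [0.5461, 0.201, 0.1216]
tool_rot: [3.053, 0.742, 0.001]
force: [0.8, 0.1, -0.4]
width: 0.0441
```

Request:
carry_out(plan="0 0 0 0 0 -0.1428 0.5; 0 0 0 0 0 -0.1428 0.5; 0 0 0 0 0 -0.1428 0.5; 0 0 0 0 0 -0.1428 0.5; 0 0 0 0 0 -0.1428 0.5")

```text
time_s: 7.95
ee_pos: [0.5459, 0.2006, 0.1219]
tool_rot: [2.601, 1.761, 0.002]
force: [-0.6, -0.1, -0.4]
width: 0.044
```

Request:
carry_out(plan="0 0 0 0 0 -0.1428 0.5; 0 0 0 0 0 -0.1428 0.5; 0 0 0 0 0 -0.1428 0.5; 0 0 0 0 0 0 0.5; 0 0 0 0 0 0 0.5")

```text
time_s: 8.45
ee_pos: [0.5458, 0.2005, 0.1219]
tool_rot: [2.178, 2.263, 0.001]
force: [-0.4, 0.6, -0.2]
width: 0.0441
```

```bash
python3 - <<'E'
from led import *
from scipy.spatial.transform import Rotation as Ro
o=manip.observe();x=Ro.from_rotvec(o['tool_rot']).as_matrix()
print('tcp',L(o['ee_pos']),o['ee_pos'],np.round(o['force'],1),'yaw',np.degrees(np.arctan2(x[1,0],x[0,0])),x[:,2].round(3),o['width'],o['time_s'])
s=snap('wrist','w6.png');s=snap('top');cv2.imwrite('pics/t6.png',cv2.resize(s['image'][130:240,145:330,::-1],None,fx=4,fy=4,interpolation=cv2.INTER_CUBIC))
E
```

```text
tcp [[ 10.98834632 130.21018295]] [0.54579949 0.20054425 0.12187297] [-0.4  0.6 -0.2] yaw 92.20387039943522 [ 0.001  0.    -1.   ] 0.04406290743800899 8.45
```

View pics/t6.png

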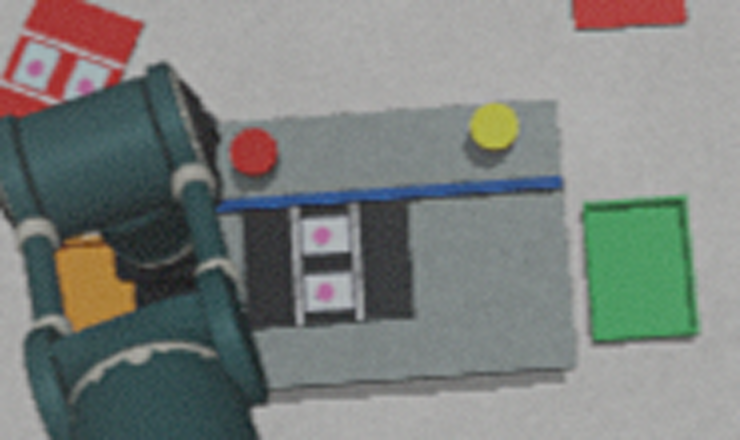

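View pics/w6.png

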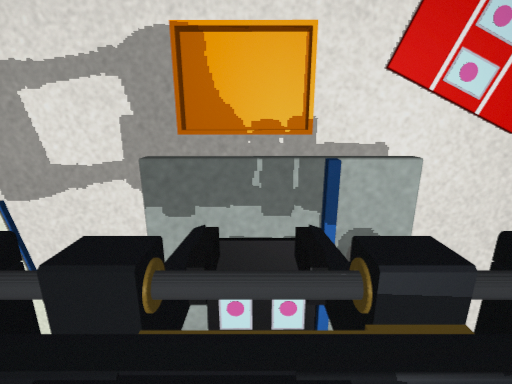

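The plate is flush along the fence and still near the middle. The fingers are past its left end, about 19 mm clear, with the fence at the upper side. Now down.

Request:
carry_out(plan="0 0 35 0 0 0 0.5; 0 0 30 0 0 0 0.5; 0 0 4 0 0 0 0.5; 0 0 0 0 0 0 0.5; 0 0 0 0 0 0 0.5")

```text
time_s: 9.05
ee_pos: [0.5459, 0.2006, 0.0531]
tool_rot: [2.175, 2.266, 0.0]
force: [-0.4, 0.4, -0.2]
width: 0.0445
```

```bash
python3 - <<'E'
from led import *
o=manip.observe()
print('tcp',L(o['ee_pos']),o['ee_pos'],np.round(o['force'],1))
s=snap('wrist','w7.png')
print(L(ray(s,[(256,200)],.056)))
E
```

```text
tcp [[ 11.04274721 130.23480531]] [0.54585287 0.20057102 0.05306393] [-0.4  0.4 -0.2]
[[ 10.2891491  157.18296371]]
```

View pics/w7.png

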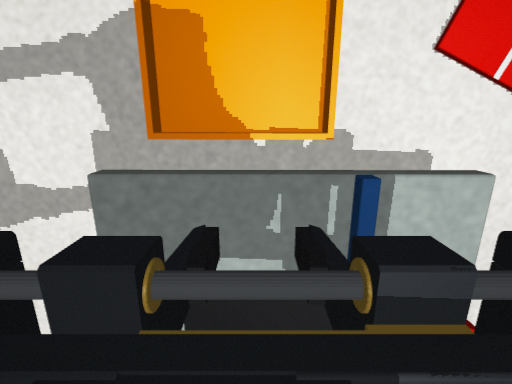

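Request:
carry_out(plan="-5 0 1 0 0 0 0.5; -8 0 0 0 0 0 0.5; -8 0 0 0 0 0 0.5; -8 0.1 0 0 0 0 0.5; -8 0.1 0 0 0 0 0.5")

```text
time_s: 9.6
ee_pos: [0.5475, 0.163, 0.0521]
tool_rot: [-2.175, -2.267, -0.001]
force: [-0.4, 2.8, 1.1]
width: 0.0439
```

```bash
python3 - <<'E'
from led import *
o=manip.observe()
print('tcp',L(o['ee_pos']),o['ee_pos'],np.round(o['force'],1),np.round(o['moment'],2))
s=snap('top');cv2.imwrite('pics/t8.png',cv2.resize(s['image'][130:240,145:330,::-1],None,fx=4,fy=4,interpolation=cv2.INTER_CUBIC))
E
```

```text
tcp [[11.20220444 92.6312966 ]] [0.54750818 0.16300362 0.05205857] [-0.4  2.8  1.1] [ 0.38  0.03 -0.03]
```

View pics/t8.png

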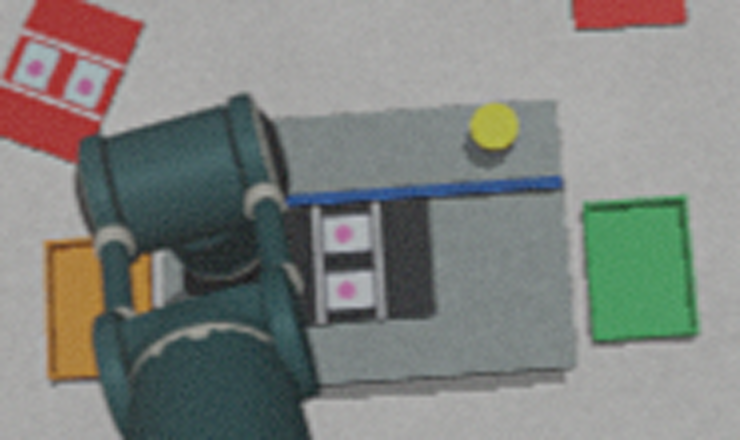

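The plate slides along the fence with a steady 2.8 N. I'll continue.

Request:
carry_out(plan="-9.5 0.1 0 0 0 0 0.5; -9.5 0.1 0 0 0 0 0.5; -9.5 0.1 0 0 0 0 0.5; -9.5 0.1 0 0 0 0 0.5; -9.5 0.1 0 0 0 0 0.5")

```text
time_s: 10.15
ee_pos: [0.5495, 0.1156, 0.0518]
tool_rot: [-2.174, -2.266, 0.0]
force: [-2.3, 4.5, 3.2]
width: 0.0444
```

Request:
carry_out(plan="-9.5 0.1 0 0 0 0 0.5; -9.5 0.1 0 0 0 0 0.5; -9.5 0.1 0 0 0 0 0.5; -9.5 0.1 0 0 0 0 0.5; -9.5 0.1 0 0 0 0 0.5")

```text
time_s: 10.65
ee_pos: [0.5514, 0.0685, 0.0518]
tool_rot: [-2.174, -2.265, 0.001]
force: [-3.5, 5.3, 2.9]
width: 0.0444
```

```bash
python3 - <<'E'
from led import *
o=manip.observe()
print('tcp',L(o['ee_pos']),o['ee_pos'],np.round(o['force'],1),np.round(o['moment'],2))
s=snap('top');cv2.imwrite('pics/t9.png',cv2.resize(s['image'][130:240,145:330,::-1],None,fx=4,fy=4,interpolation=cv2.INTER_CUBIC))
E
```

```text
tcp [[11.35920766 -1.97258401]] [0.55142869 0.06848088 0.05175824] [-3.5  5.3  2.9] [ 0.83  0.51 -0.1 ]
```

View pics/t9.png

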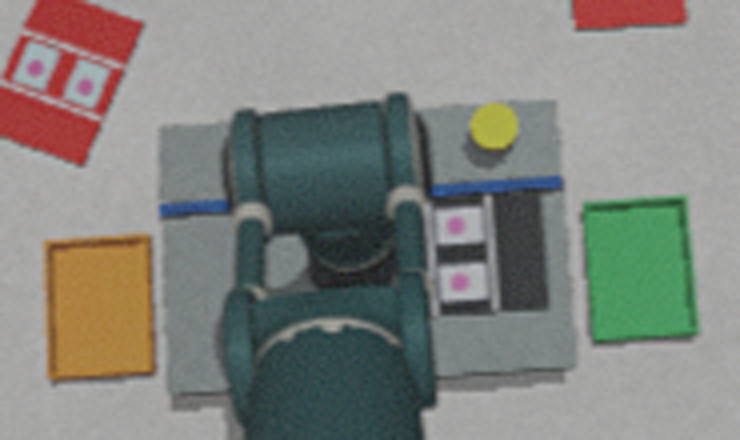

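Going well, lightly pressed against the fence (3.5 N).

Request:
carry_out(plan="-9.5 0 0 0 0 0 0.5; -9.5 0 0 0 0 0 0.5; -9.5 0 0 0 0 0 0.5; -9.5 0 0 0 0 0 0.5; -9 0 0 0 0 0 0.5")

```text
time_s: 11.2
ee_pos: [0.5538, 0.0209, 0.0516]
tool_rot: [-2.174, -2.267, 0.001]
force: [-1.8, 4.8, 1.5]
width: 0.0445
```

Request:
carry_out(plan="-4 0 0 0 0 0 0.5; -3 0 0 0 0 0 0.5; 0 0 0 0 0 0 0.5; 0 0 0 0 0 0 0.5; 0 0 0 0 0 0 0.5")

```text
time_s: 11.7
ee_pos: [0.5555, 0.0143, 0.0521]
tool_rot: [2.172, 2.267, 0.001]
force: [-0.9, 0.8, -0.7]
width: 0.0441
```

```bash
python3 - <<'E'
from led import *
import pickle
o=manip.observe()
print('tcp',L(o['ee_pos']),o['ee_pos'],np.round(o['force'],1),np.round(o['moment'],2))
for n in('top','scene'):
  s=snap(n,n+'10.png');pickle.dump(s,open(n+'10.pkl','wb'))
  c=s['image'][140:240,230:330] if n=='top' else s['image'][160:250,190:290]
  cv2.imwrite('pics/'+n+'10c.png',cv2.resize(c[:,:,::-1],None,fx=6,fy=6,interpolation=cv2.INTER_CUBIC))
E
```

```text
tcp [[ 13.26045397 -56.23684972]] [0.55548723 0.01433521 0.05207559] [-0.9  0.8 -0.7] [-0.03 -0.08 -0.02]
```

View pics/top10c.png

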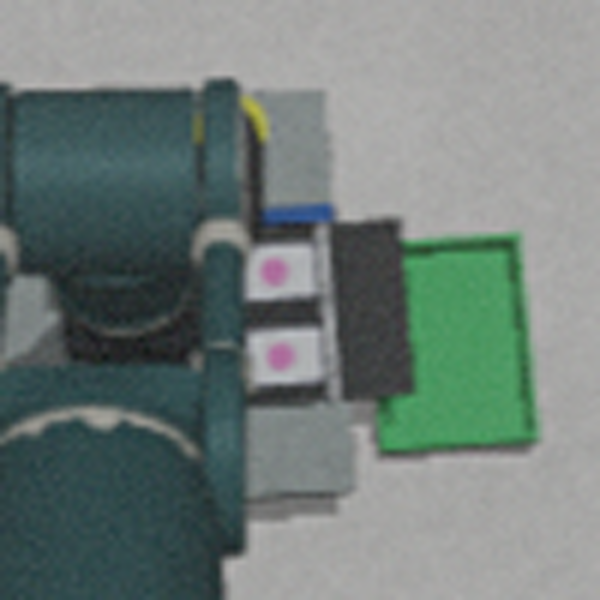

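View pics/scene10c.png

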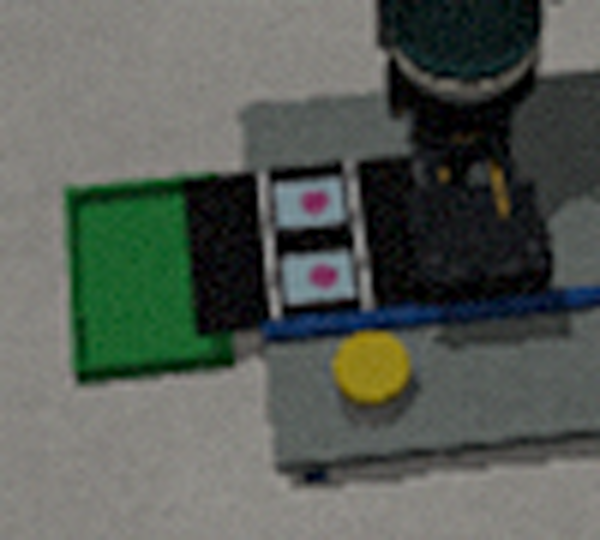

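Overhang is close to target but slightly short. I'll measure the line's position in ledge coordinates.

```bash
cat > ov.py <<'E'
from led import *
def run(s):
    im=s['image'].astype(float).max(2)
    # sample image along ledge y at given ledge x, plane z
    Ri=Rl.T
    def prof(lx,z,ys):
        P=np.c_[(np.c_[np.full(len(ys),lx),ys]/1000)@Rl+O,np.full(len(ys),z)]
        uv=proj(s,P).astype(np.float32)
        return cv2.remap(s['image'].astype(np.float32),uv[:,0],uv[:,1],cv2.INTER_LINEAR)[:,0]
    ys=np.arange(-240,-130,.5)
    for lx in(-25,-15,-5,5,15,25,40,50,58):
        p=prof(lx,.056,ys).mean(1)
        w=(ys>-192)&(ys<-155); 
        q=np.clip(p[w]-70,0,None); line=(q*ys[w]).sum()/q.sum()
        # plate end: max gradient
        g=prof(lx,.056,ys)[:,1]; k=(ys<-200); gr=-np.gradient(cv2.blur(g,(1,5)).ravel())
        ws=(ys<-195)&(ys>-235); end=ys[ws][np.argmax(gr[ws])]
        print(lx,'line %.1f end %.1f'%(line,end))
    for lx,z in((70,.062),(-50,.05),(-65,.05),(-75,.05),(120,.05),(135,.05)):
        p=prof(lx,z,ys); d=np.abs(np.gradient(cv2.GaussianBlur(p,(1,7),0),axis=0)).sum(1); print('ledge end',lx,ys[np.argmax(d)])
E
python3 - <<'E'
from ov import *
import pickle
for n in('top','scene'): print(n);run(pickle.load(open(n+'10.pkl','rb')))
E
```

```text
top
-25 line -160.1 end -204.5
-15 line -159.9 end -205.5
-5 line -159.6 end -203.0
5 line -160.2 end -204.0
15 line -160.3 end -204.5
25 line -159.6 end -205.5
40 line -159.6 end -203.5
50 line -159.9 end -204.5
58 line -160.4 end -205.0
ledge end 70 -169.0
ledge end -50 -183.0
ledge end -65 -182.0
ledge end -75 -168.0
ledge end 120 -136.0
ledge end 135 -167.5
scene
-25 line -161.1 end -205.5
-15 line -161.3 end -206.0
-5 line -160.6 end -206.5
5 line -161.5 end -205.0
15 line -161.9 end -205.0
25 line -161.7 end -205.5
40 line -160.1 end -206.5
50 line -161.4 end -206.5
58 line -162.1 end -204.5
ledge end 70 -185.5
ledge end -50 -170.0
ledge end -65 -169.0
ledge end -75 -171.0
ledge end 120 -171.0
ledge end 135 -170.0
```

Request:
carry_out(plan="-3 0 0 0 0 0 0.5; -3 0 0 0 0 0 0.5; -2 0 0 0 0 0 0.5; 0 0 0 0 0 0 0.5; 0 0 0 0 0 0 0.5")

```text
time_s: 12.3
ee_pos: [0.5551, 0.0064, 0.0519]
tool_rot: [2.174, 2.267, -0.0]
force: [0.3, 0.1, 0.2]
width: 0.0437
```

```bash
python3 - <<'E'
from ov import *
o=manip.observe()
print('tcp',L(o['ee_pos']),o['ee_pos'],np.round(o['force'],1))
for n in('top','scene'): print(n);run(snap(n))
E
```

```text
tcp [[ 12.5921323  -64.12856566]] [0.55513339 0.00642316 0.05189814] [0.3 0.1 0.2]
top
-25 line -164.1 end -211.5
-15 line -162.6 end -212.0
-5 line -162.5 end -213.0
5 line -164.1 end -210.5
15 line -167.7 end -211.5
25 line -162.7 end -212.0
40 line -162.5 end -213.0
50 line -162.9 end -211.0
58 line -167.8 end -212.0
ledge end 70 -169.0
ledge end -50 -183.0
ledge end -65 -182.0
ledge end -75 -168.0
ledge end 120 -139.5
ledge end 135 -168.0
scene
-25 line -162.6 end -212.5
-15 line -162.7 end -213.0
-5 line -163.0 end -213.5
5 line -169.9 end -214.0
15 line -169.2 end -215.0
25 line -163.1 end -212.0
40 line -160.8 end -213.5
50 line -163.0 end -214.0
58 line -169.0 end -214.5
ledge end 70 -185.5
ledge end -50 -170.0
ledge end -65 -171.5
ledge end -75 -171.0
ledge end 120 -171.0
ledge end 135 -170.0
```

About 1 mm remains by both cameras. I'll back off and look from above with the wrist camera for a finer reading.

Request:
carry_out(plan="12 0 0 0 0 0 0.5; 0 0 -45 0 0 0 0.5; 0 0 -45 0 0 0 0.5; 0 0 -45 0 0 0 0.5; -35 0 -35 0 0 0 0.5")

```text
time_s: 12.9
ee_pos: [0.5565, -0.0132, 0.2248]
tool_rot: [2.169, 2.271, 0.005]
force: [0.4, -0.5, -0.4]
width: 0.0441
```

Request:
carry_out(plan="-45 0 0 0 0 0 0.5; -45 0 0 0 0 0 0.5; -45 0 0 0 0 0 0.5; -40 0 0 0 0 0 0.5; 0 0 0 0 0 0 0.5")

```text
time_s: 13.4
ee_pos: [0.5632, -0.1949, 0.2217]
tool_rot: [2.178, 2.262, -0.002]
force: [0.4, 0.4, 0.4]
width: 0.0441
```

Request:
carry_out(plan="0 0 0 0 0 0 0.5; 0 0 0 0 0 0 0.5; 0 0 0 0 0 0 0.5; 0 0 0 0 0 0 0.5; 0 0 0 0 0 0 0.5")

```text
time_s: 13.9
ee_pos: [0.5634, -0.1902, 0.2219]
tool_rot: [2.173, 2.269, 0.0]
force: [-0.2, -0.5, -0.4]
width: 0.0441
```

```bash
python3 - <<'E'
from led import *
import pickle
o=manip.observe()
print('tcp',L(o['ee_pos']),o['ee_pos'])
s=snap('wrist','w12.png');pickle.dump(s,open('w12.pkl','wb'))
E
```

```text
tcp [[  12.99370474 -260.88205512]] [ 0.56336209 -0.1901586   0.22192925]
```

View pics/w12.png

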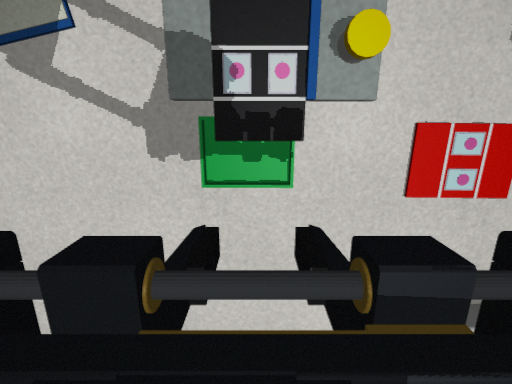

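```bash
cat > w.py <<'E'
from led import *
def wr(s,cl=(219,228,240,258,268,290,300),r0=88,r1=108):
    im=s['image'].astype(float)
    g=im[...,1]
    for c in cl:
        q=np.clip(g[r0:r1,c]-110,0,None); r=(q*np.arange(r0,r1)).sum()/max(q.sum(),1); print('line',c,round(r,2),L(ray(s,(c,r),.056)).round(1)[0])
E
python3 - <<'E'
from w import *
import pickle
s=pickle.load(open('w12.pkl','rb'));wr(s);im=s['image'].astype(int)
for c in(180,200,330,345,360,370): print(c,im[96:108,c,1].tolist(),L(ray(s,(c,100.5),.05)).round(1))
for r in(60,120,130): print(r,im[r,296:325].tolist() if r==60 else im[r,206:222,1].tolist()+im[r,296:312,1].tolist())
for c in(230,270,290):print(c,im[132:148,c,1].tolist())
E
```

```text
line 219 98.36 [ -28.4 -168.7]
line 228 92.06 [ -18.5 -162.3]
line 240 93.69 [  -5.6 -163.9]
line 258 98.44 [  13.8 -168.6]
line 268 94.78 [  24.5 -164.9]
line 290 93.68 [  48.2 -163.7]
line 300 98.6 [  59.2 -168.6]
180 [82, 81, 73, 58, 57, 111, 113, 113, 114, 112, 111, 111] [[ -72.3 -170.6]]
200 [81, 80, 75, 60, 59, 117, 120, 116, 116, 116, 116, 116] [[ -50.3 -170.6]]
330 [137, 135, 133, 107, 74, 135, 193, 188, 187, 189, 191, 191] [[  93.3 -170. ]]
345 [141, 142, 142, 117, 77, 138, 196, 193, 191, 189, 187, 184] [[ 109.9 -170. ]]
360 [139, 140, 139, 115, 66, 130, 188, 190, 191, 193, 193, 191] [[ 126.5 -169.9]]
370 [135, 134, 136, 119, 89, 133, 191, 191, 188, 186, 186, 186] [[ 137.5 -169.9]]
60 [[154, 155, 165], [81, 83, 86], [38, 40, 41], [39, 39, 40], [37, 40, 41], [40, 41, 42], [38, 37, 39], [38, 39, 40], [38, 41, 42], [37, 38, 39], [25, 27, 23], [14, 22, 37], [7, 34, 63], [24, 66, 125], [29, 75, 136], [29, 74, 136], [28, 73, 134], [27, 72, 133], [29, 73, 134], [27, 72, 133], [27, 73, 135], [33, 77, 137], [111, 122, 133], [127, 136, 133], [126, 135, 131], [123, 132, 128], [121, 130, 127], [121, 131, 127], [124, 133, 128]]
120 [92, 92, 92, 91, 92, 93, 90, 93, 49, 17, 16, 16, 18, 10, 14, 18, 18, 20, 20, 20, 20, 20, 22, 43, 125, 170, 180, 178, 180, 183, 186, 184]
130 [93, 92, 91, 92, 90, 94, 92, 91, 62, 29, 18, 17, 16, 17, 13, 20, 23, 18, 18, 19, 20, 19, 43, 44, 167, 187, 185, 186, 186, 188, 188, 189]
230 [15, 15, 15, 15, 19, 17, 15, 19, 30, 72, 91, 92, 91, 91, 91, 91]
270 [39, 39, 40, 40, 41, 39, 41, 39, 44, 74, 92, 92, 92, 91, 92, 93]
290 [20, 18, 19, 21, 16, 17, 18, 19, 26, 48, 60, 61, 60, 54, 56, 56]
```

```bash
python3 - <<'E'
from w import *
import pickle
s=pickle.load(open('w12.pkl','rb'));im=s['image'].astype(int)
cv2.imwrite('pics/w12c.png',cv2.resize(s['image'][0:150,190:330,::-1],None,fx=4,fy=4,interpolation=cv2.INTER_NEAREST))
for r in(8,30,60,85,95): print(r,im[r,302:312].sum(1).tolist())
for r,cp,cf in((60,305.7,308.2),): print(L(ray(s,(cp,r),.056)),L(ray(s,(cf,r),.062)),L(ray(s,(270,140.8),.056)))
E
```

```text
8 [99, 103, 101, 97, 105, 104, 106, 58, 50, 183]
30 [107, 110, 102, 110, 112, 100, 71, 54, 186, 220]
60 [114, 117, 121, 114, 75, 73, 104, 215, 240, 239]
85 [129, 133, 124, 74, 74, 159, 227, 239, 242, 237]
95 [128, 135, 142, 77, 73, 208, 241, 246, 238, 242]
[[  63.42620785 -130.50114934]] [[  65.00474197 -131.68289564]] [[  27.4844429  -213.61704581]]
```

View pics/w12c.png

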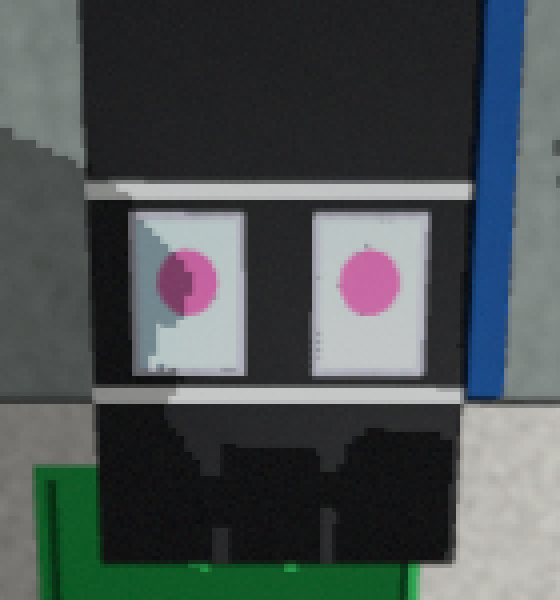

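The line is level with the ledge's end: line -168.65, ledge end -168.8, within about 0.3 mm. The plate's overhanging end is at -213.6, i.e. a 45 mm overhang. There may be up to about 1 mm of gap at the fence, so I'll give it a gentle square nudge from the near side.

Request:
carry_out(plan="0 0 0 0 0 0.1428 1; 0 0 0 0 0 0.1428 1; 0 0 0 0 0 0.1428 1; 0 0 0 0 0 0.1428 1; 0 0 0 0 0 0.1428 1")

```text
time_s: 14.45
ee_pos: [0.5633, -0.1908, 0.2219]
tool_rot: [2.834, 1.357, 0.0]
force: [-0.9, 0.8, 0.4]
width: 0.0818
```

Request:
carry_out(plan="0 0 0 0 0 0.1428 1; 0 0 0 0 0 0.1428 1; 0 0 0 0 0 0.1428 1; 0 0 0 0 0 0.1428 1; 0 0 0 0 0 0.1428 1")

```text
time_s: 14.95
ee_pos: [0.5633, -0.1908, 0.2219]
tool_rot: [3.129, 0.281, 0.0]
force: [0.2, -0.3, 0.0]
width: 0.0882
```

Request:
carry_out(plan="0 0 0 0 0 0.1428 1; -29 -39 0 0 0 0 1; -29 -39 0 0 0 0 1; -30 -39 0 0 0 0 1; 0 0 0 0 0 0 1")

```text
time_s: 15.45
ee_pos: [0.4663, -0.0743, 0.2207]
tool_rot: [-3.139, -0.07, 0.005]
force: [0.3, -0.8, -0.4]
width: 0.0884
```

Request:
carry_out(plan="0 0 0 0 0 0 1; 0 0 0 0 0 0 1; 0 0 0 0 0 0 1; 0 0 0 0 0 0 1; 0 0 0 0 0 0 1")

```text
time_s: 15.95
ee_pos: [0.4709, -0.0785, 0.2217]
tool_rot: [-3.141, -0.064, 0.0]
force: [0.1, -0.4, -1.1]
width: 0.0882
```

```bash
python3 - <<'E'
from led import *
from scipy.spatial.transform import Rotation as Ro
import pickle
o=manip.observe();x=Ro.from_rotvec(o['tool_rot']).as_matrix()
print('tcp',L(o['ee_pos']),o['ee_pos'],'yaw',np.degrees(np.arctan2(x[1,0],x[0,0])))
s=snap('wrist','w13.png');pickle.dump(s,open('w13.pkl','wb'))
E
```

```text
tcp [[ -74.96420137 -145.64131207]] [ 0.47088919 -0.07850832  0.2217001 ] yaw 2.339981534632228
```

View pics/w13.png

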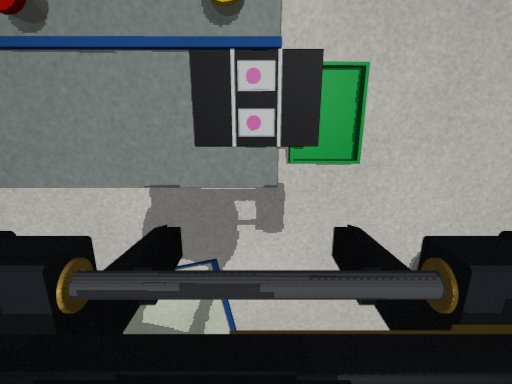

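The line at col ~280 matches the ledge's end at cols ~278 to 281, and the plate looks against the fence at row 48. Now down for the nudge.

Request:
carry_out(plan="0 0 45 0 0 0 1; 0 0 45 0 0 0 1; 0 0 45 0 0 0 1; 0 0 33 0 0 0 1; 0 0 0 0 0 0 1")

```text
time_s: 16.5
ee_pos: [0.4704, -0.0781, 0.0522]
tool_rot: [-3.14, -0.064, 0.002]
force: [0.1, 0.2, 0.0]
width: 0.0882
```

Request:
carry_out(plan="6 0 0 0 0 0 1; 6 0 0 0 0 0 1; 6 0 0 0 0 0 1; 6 0 0 0 0 0 1; 0 0 0 0 0 0 1")

```text
time_s: 17.0
ee_pos: [0.4958, -0.077, 0.0543]
tool_rot: [3.141, 0.066, 0.002]
force: [-0.5, -0.6, 0.2]
width: 0.0881
```

```bash
python3 - <<'E'
from w import *
import pickle
s=pickle.load(open('w13.pkl','rb'));im=s['image'].astype(int)
for r in(55,98,130,145):
  g=im[r,270:290,1];q=np.clip(g-110,0,None);c=270+(q*np.arange(20)).sum()/q.sum();print(r,L(ray(s,(c,r),.056)),g.tolist())
for r in(20,160,175): print(r,im[r,270:290,1].tolist(),L(ray(s,(278,r),.05)))
o=manip.observe();print('tcp',L(o['ee_pos']),o['ee_pos'],o['force'].round(1) if hasattr(o['force'],'round') else o['force'])
E
```

```text
55 [[  58.52242179 -168.39884349]] [42, 40, 39, 39, 41, 42, 41, 42, 131, 175, 183, 181, 103, 42, 42, 41, 43, 41, 41, 41]
98 [[  16.30802526 -168.64208654]] [36, 40, 38, 39, 38, 38, 37, 99, 169, 185, 184, 118, 51, 40, 38, 38, 39, 39, 38, 38]
130 [[ -17.33089018 -164.26532871]] [185, 185, 178, 168, 104, 45, 35, 164, 186, 185, 133, 65, 34, 36, 35, 35, 34, 35, 34, 35]
145 [[ -33.79777886 -168.65597951]] [33, 37, 36, 36, 35, 36, 62, 162, 182, 183, 113, 47, 36, 35, 35, 34, 34, 37, 36, 35]
20 [120, 121, 122, 122, 123, 123, 124, 124, 123, 121, 107, 127, 162, 165, 164, 169, 174, 175, 175, 174] [[  92.49109716 -166.1888442 ]]
160 [118, 120, 120, 120, 120, 121, 123, 113, 131, 164, 174, 172, 169, 167, 170, 173, 127, 106, 67, 65] [[ -51.57624141 -169.34295416]]
175 [119, 120, 121, 121, 121, 121, 120, 116, 162, 173, 174, 173, 173, 173, 170, 169, 167, 169, 167, 165] [[ -69.36319865 -169.73236941]]
tcp [[ -49.9983291 -145.0971241]] [ 0.49581365 -0.07697134  0.05431689] [-0.5 -0.6  0.2]
```

Request:
carry_out(plan="0 0 1.8 0 0 0 1; 2 0 0 0 0 0 1; 1.5 0 0 0 0 0 1; 0.5 0 0 0 0 0 1; 0 0 0 0 0 0 1")

```text
time_s: 17.5
ee_pos: [0.4985, -0.0767, 0.0521]
tool_rot: [3.141, 0.066, 0.0]
force: [0.5, 0.1, 0.6]
width: 0.0884
```

Request:
carry_out(plan="0.6 0 0 0 0 0 1; 0.6 0 0 0 0 0 1; 0 0 0 0 0 0 1; 0 0 0 0 0 0 1; 0 0 0 0 0 0 1")

```text
time_s: 18.0
ee_pos: [0.4996, -0.0767, 0.052]
tool_rot: [-3.141, -0.066, 0.0]
force: [-0.4, -0.2, 0.1]
width: 0.0881
```

```bash
python3 - <<'E'
from led import *
o=manip.observe();print('tcp',L(o['ee_pos']),o['ee_pos'],np.round(o['force'],1),np.round(o['moment'],2))
s=snap('wrist');cv2.imwrite('pics/w14.png',cv2.resize(s['image'][0:240,80:440,::-1],None,fx=2,fy=2,interpolation=cv2.INTER_NEAREST))
E
```

```text
tcp [[ -46.24527173 -144.93251514]] [ 0.49955719 -0.07665755  0.05198517] [-0.4 -0.2  0.1] [ 0.01  0.01 -0.06]
```

View pics/w14.png

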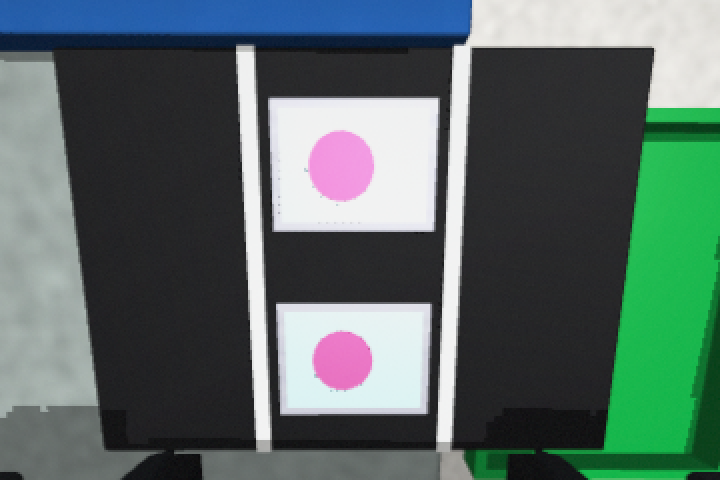

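Request:
carry_out(plan="0.5 0 0 0 0 0 1; 0.5 0 0 0 0 0 1; 0 0 0 0 0 0 1; 0 0 0 0 0 0 1; 0 0 0 0 0 0 1")

```text
time_s: 18.55
ee_pos: [0.5005, -0.0766, 0.052]
tool_rot: [-3.141, -0.066, 0.0]
force: [-1.1, -0.8, 0.0]
width: 0.0882
```

Request:
carry_out(plan="0.5 0 0 0 0 0 1; 0.5 0 0 0 0 0 1; 0 0 0 0 0 0 1; 0 0 0 0 0 0 1; 0 0 0 0 0 0 1")

```text
time_s: 19.05
ee_pos: [0.5007, -0.0766, 0.0519]
tool_rot: [-3.141, -0.066, 0.003]
force: [-6.0, -1.4, 4.4]
width: 0.0886
```

```bash
python3 - <<'E'
from led import *
o=manip.observe();print('tcp',L(o['ee_pos']),o['ee_pos'],np.round(o['force'],1),np.round(o['moment'],2))
E
```

```text
tcp [[ -45.12517889 -144.92245517]] [ 0.500676   -0.07660294  0.05186317] [-6.  -1.4  4.4] [-0.07  0.8   0.01]
```

Seated against the fence: 6 N, the same stop position as before, and even on both tips. Now I back off straight, rise and check.

Request:
carry_out(plan="-5 0 0 0 0 0 1; -12 0 0 0 0 0 1; -12 0 0 0 0 0 1; 0 0 -45 0 0 0 1; 0 0 -45 0 0 0 1")

```text
time_s: 19.55
ee_pos: [0.4695, -0.0773, 0.1409]
tool_rot: [-3.14, -0.065, 0.007]
force: [1.1, -0.4, 0.2]
width: 0.0881
```

Request:
carry_out(plan="0 0 -45 0 0 0 1; 0 0 -35 0 0 0 1; 0 0 0 0 0 0 1; 0 0 0 0 0 0 1; 0 0 0 0 0 0 1")

```text
time_s: 20.05
ee_pos: [0.4711, -0.0775, 0.2203]
tool_rot: [-3.14, -0.065, 0.004]
force: [-0.3, -0.4, -0.2]
width: 0.0882
```

```bash
python3 - <<'E'
from w import *
s=snap('wrist');im=s['image'].astype(int)
cv2.imwrite('pics/w15.png',cv2.resize(s['image'][0:230,80:440,::-1],None,fx=2,fy=2,interpolation=cv2.INTER_NEAREST))
snap('top','t15.png');snap('scene','s15.png')
for r in range(52,62,3):
  g=im[r,268:292,1];q=np.clip(g-110,0,None);c=268+(q*np.arange(24)).sum()/q.sum();print(r,L(ray(s,(c,r),.056)))
m=(im.max(2)<60).astype(np.uint8);m[:,:170]=0;m[:,345:]=0;m[:38]=0;m[165:]=0
m=cv2.morphologyEx(m,cv2.MORPH_CLOSE,np.ones((7,7)));m=cv2.morphologyEx(m,cv2.MORPH_OPEN,np.ones((9,9)))
cs,_=cv2.findContours(m,0,2);c=max(cs,key=cv2.contourArea)
print('plate ledge frame',cv2.minAreaRect(L(ray(s,c[:,0],.056)).astype(np.float32)))
for r in(155,165,172,177): print(r,im[r,272:286,1].tolist(),L(ray(s,(278,r),.05)))
o=manip.observe();print(o['time_s'],o['ee_pos'])
E
```

```text
52 [[  60.84515408 -168.43232921]]
55 [[  58.0361007  -168.39996909]]
58 [[  55.21208784 -168.37399976]]
61 [[  52.35957924 -161.52799011]]
plate ledge frame ((15.240127563476562, -143.5294189453125), (100.4114990234375, 138.4999542236328), 0.11017904430627823)
155 [121, 122, 125, 123, 122, 119, 114, 129, 162, 168, 168, 167, 167, 170] [[ -45.70440783 -168.00590035]]
165 [126, 125, 126, 126, 126, 124, 112, 159, 174, 174, 174, 175, 175, 172] [[ -57.33794327 -168.27210799]]
172 [119, 120, 121, 122, 125, 122, 116, 157, 167, 168, 168, 167, 164, 164] [[ -65.61823838 -168.46158417]]
177 [123, 123, 124, 124, 122, 117, 106, 154, 171, 171, 173, 172, 172, 171] [[ -71.6032273  -168.59853736]]
20.2 [ 0.47125208 -0.07752745  0.21992914]
```

View pics/w15.png

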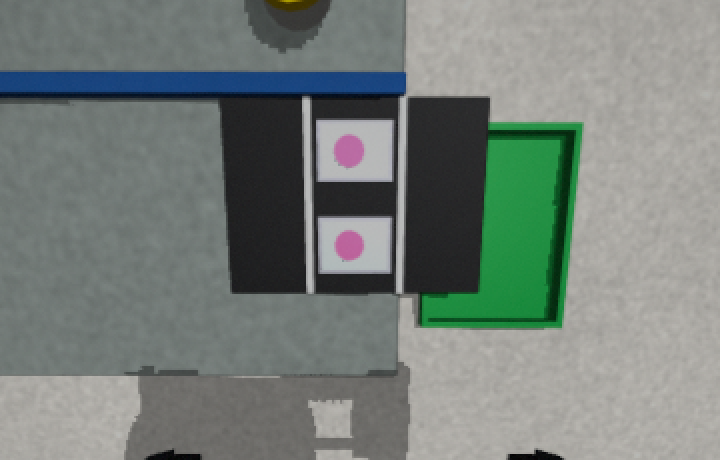

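View pics/s15.png

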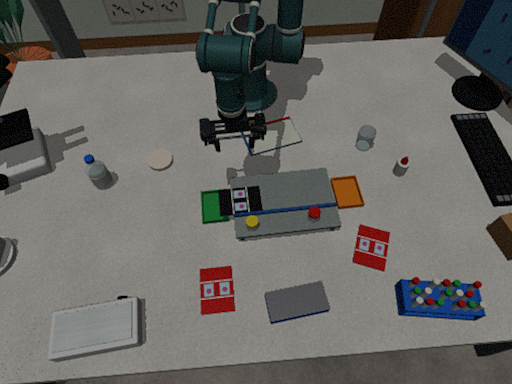

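The plate is flush, with its centre at x = 15.2 mm (target 15) and its yaw within 0.1°. The line is level with the ledge's end at col ~280 of the wrist view, and pots, bottle, beaker, dish and dropper are where they were. Handing in.

```bash
python3 -c "
from plant import manip
print(manip.job_done(), manip.observe()['time_s'])"
```

```text
the job is handed in; nothing more can be done
the job is handed in; nothing more can be done
```

The black plate now lies flush along the blue fence, and its end hangs about 45 mm out over the green tray. I pushed it square onto the fence with both fingertips, slid it along from its far end, and nudged it against the fence once more. Then I backed the arm clear and handed the job in at about 20 s; no verdict was reported.

**Last checks (ledge frame):**
- **Fence:** the plate's centre is at x = 15.2 mm (target 15), turned about 0.1° from the fence. The last nudge stopped at 6 N, in the same place as the first.
- **White line:** it is at y = -168.4 mm and the visible ledge end is at about -168.7 mm, so it is level to about 0.5 mm.
- **Other things:** in the last scene view, the pots, bottle, beaker, dish and dropper look unmoved.

**Disagreements:** before the last nudge, one wrist view suggested up to about 1 mm of gap at the fence; the nudge was to close it. The cameras also put the ledge's end at -168 to -171 mm rather than -170, within calibration error, so I compared the line with the ledge end in the same pictures. An outline fit put the plate's centre at y = -143.5 mm (target -145). It read the plate 1.5 mm short, so I relied on the line instead.

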